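# Lock the plug-in module and reset the network unit with the stylus

## Robot

A 6-joint arm with a two-finger parallel gripper is mounted at the origin on the work surface. World frame = base frame: x ahead of the robot, y to its left, z up, the work surface at z = 0. Lengths are in m, angles in rad, forces in N, time in s.
With the tool pointing down it reaches from about 0.325 to 0.9 m from the base axis. Payload 6.1 kg.
Tool frame: the origin (TCP) lies at the very end of the fingers, on their centre line; the grasp point (between the pads) lies 19 mm behind it; z points along the fingers, y is the line along which they close (so a half turn about z gives the same grasp; the last joint's range is limited). The gripper opens to 87 mm and grips with 3 to 60 N. Pads are 19 mm wide; open, the fingers measure 117 mm over their backs; the gripper's body (75 mm by 190 mm) begins 51 mm behind the grasp point.
Start: joints at [-0.126, 0.22, 1.526, -0, 1.395, -0.126], TCP at [0.625, -0, 0.223] pointing down, gripper open.
Joint ranges: [-2.98, 2.98], [-0.91, 2.08], [0.09, 2.57], [-1.24, 4.39], [0.2, 2.65], [-2.68, 2.68]. Speed limits (rad/s): [2.57, 2.57, 3.01, 3.14, 3.14, 3.14].

## Interface

Orientations are given as a unit quaternion [w, x, y, z].
In Python, from workcell import bot gives the robot as it stands.
- The arm moves only by the tool nudge_tcp, called after "Call:" by a JSON object that holds its "method" and its "body". Schema: {"type":"object","properties":{"ticks":{"type":"string"},"aperture":{"type":"number"},"grip_n":{"type":"number"},"only":{"type":"string"},"quiet":{"type":"boolean"},"lines":{"type":"string"}},"required":["ticks"],"additionalProperties":false}. ticks is a string of 1 to 8 rows, one to a line, with the numbers parted by spaces; each row has 4 numbers: dx, dy, dz in m, then a turn about the tool's z in rad; each row is the pose to reach, as a shift and turn from the pose commanded when the call began, along the tool's axes at that moment; what a row does not reach only later rows make up. A row lasts 1/8 s, in which the tool goes at most 0.0625 m and 0.188 rad, less where a joint would pass 70% of its speed; a pose out of reach is approached as far as the arm can. aperture is the finger opening in m, set as the call begins (left out keeps the last). The fingers move at their own pace and stop on an object; grip_n is the grip in N (left out, the last holds). Time passes only in rows, so rows that do not move let the fingers close. The tool returns the time, the measured TCP pose, the force, the opening and the grip force at its end. only (a regular expression) keeps the lines of the reply that match it, lines (a string "A,B") keeps lines A to B, and quiet returns only ok. Input that does not fit is refused with a message, and nothing moves.
- bot.sense(): the state, without advancing time (a new reading comes with each control period).
- bot.read_camera(name): name is "scene" or "side" or "wrist"; returns a dict with "pixels" (480x640x3 uint8, red, green, blue), "K" (3x3 intrinsics, pixels), "R" (3x3) and "t" (3): a world point X has camera coordinates R X + t; the wrist camera has in their place "tool_from_camera" (4x4, takes a point from camera to tool coordinates, whose origin is the TCP and whose axes are the flange's). Camera axes: x right, y down, z forward; pixel columns grow to the right and rows downward; lengths in m; the calibration is good to about 2 mm. A picture is of the moment at which its call begins: read the wrist's pose just before it. There is no depth.
- bot.sign_off(): hands the job in; it is judged then, once.
The state is a dict: "t": time; "q": joint angles; "dq": joint speeds; "joint_torque": joint torques, N m; "position": TCP position; "ee_rot": TCP orientation; "ft_force": force on the tool from outside, world axes, zero at the start; "moment": the same for the moment, N m; "width": finger opening in m; "grasp_force": force on a finger pad.
Only numpy, scipy, OpenCV 4.12 (cv2) and the standard library are available. Lean on these libraries where they do the work, as an engineer would, in place of code of your own. Each camera call takes 0.05 s, during which the arm holds its last target. There are 200 camera calls.

## Task

The module in the network unit has just been replaced: turn both of its wing fasteners clockwise, in either order, until they are fully home against their stops. Then take the stylus from its stand and, with its tip, press the reset button at the bottom of the round well all the way in and keep it down for about two seconds. Put the stylus back upright in its stand, fully seated, and leave the other button (in the rectangular well) and everything else on the desk alone.

Things in the scene. Friction and masses are not known exactly. Their poses are not given: they have to be found in the camera images.
- unit: Fixed dark steel network unit, panel up: 160 (x) x 250 (y, 274 over its ears) x 70 mm high. A 74 mm wide aluminium module plate runs along y across the panel; on its centre line (x = 0): wing fastener at y = +95, rectangular well +30, round well -30, wing fastener -95 mm. Flat ports on the +x side, vents on the -x side. Origin: centre of the underside; z up; yaw within 0.45 rad of the world.
- fastener_left_grip (a point): Steel wing fastener at the unit's +y end: a disc (26 mm diameter, 8 mm high) on the panel with an upright wing 34 mm long, 10 mm thick, from 8 to 28 mm above the panel. The point is on its axis at the wing's mid-height, 18 mm above the panel. x lies along the wing's length, y across its thickness, z up; the axes turn with the wing.
- fastener_left (a joint): Turn of that fastener in rad: 0 = open (wing along the unit's x), grows clockwise seen from above, hard stop at 1.571 (wing along the unit's y) = fully home. Stays where it is left; friction about 0.04 N m. Starts between 0.15 and 0.5.
- fastener_right_grip (a point): The same kind of wing fastener at the unit's -y end; same point and axes.
- fastener_right (a joint): Turn of that fastener, as for fastener_left.
- reset_button_top (a point): Centre of the top face of the reset button: a round black cap of 11.6 mm diameter in the ROUND well (14 mm diameter, 1.5 mm chamfer at its mouth). Unpressed, the top lies 12 mm below the panel (58 mm above the desk). z up; the point moves with the cap.
- reset_button (a joint): Travel of the reset button in m: 0 = out, 0.004 = fully in (downward). Spring: about 1.2 N to start, 4 N at full travel; it springs back out.
- mode_button_top (a point): Centre of the top face of the other button, a rectangular black cap in the RECTANGULAR well (14 x 28 mm, long along the unit's y). Same depth as the reset button. Not to be pressed.
- mode_button (a joint): Travel of that other button in m, 0 = out, 0.004 = fully in.
- stylus: Loose metal stylus, about 60 g, 112 mm long, standing upright in the stand at the start. Origin: on its axis at the underside of its flange; z points up towards the grip. Flange: 26 mm diameter, 5 mm thick (z = 0 to 5 mm). Grip: round, 16 mm diameter, z = 5 to 67 mm. Below the flange: 8 mm diameter shank to z = -30 mm, then a 5 mm diameter tip to z = -45 mm.
- stylus_tip (a point): The end of the stylus's tip, on its axis, 45 mm below the flange's underside.
- stand: Fixed black plastic block 62 x 62 x 60 mm high with one vertical round hole in its top (14 mm diameter, 52 mm deep, 1.5 mm chamfer). The stylus hangs in it with its flange flat on the block's top. Stands on the left or on the right of the unit. Origin: centre of the underside.
- stand_mouth (a point): Centre of the hole's mouth, on the top of the stand (60 mm above the desk); coincides with the stylus's origin when that is seated and centred.
- adapter: Bystander: loose black power adapter 85 x 48 x 30 mm, across the unit from the stand. Origin at its underside's centre.
- tape_roll: Bystander: loose roll, 90 mm diameter, 24 mm high, flat on the desk. Origin at its underside's centre.
- screwdriver: Bystander: loose screwdriver lying on the desk beyond the unit.
- meter: Bystander: loose hand meter lying flat, 150 x 75 x 42 mm. Origin at its underside's centre.
- drive: Bystander: loose flat drive 100 x 70 x 12 mm. Origin at its underside's centre.

How it is judged:
By the outcome, as a careful person would: the job done as asked, in the order asked, and still so for the second after the job is handed in, with the robot touching nothing.
It also fails if it takes over 72 s, if anything falls off the work surface, if the arm or the gripper's body presses on something with over 40 N, if the wrist force passes 120 N, or if a joint passes its speed limit or range.

## Working session

There is one attempt and no reset: what is moved stays moved. The work goes in short steps, Python scripts to look and compute and a tool call to move; the robot and the scene stay as the last step left them, time stands still between calls to the robot, and variables do not carry over. Pictures are saved under pics/ and viewed, at most 10 in all, crops included, and the job is handed in when it is done.

```bash
ls; mkdir -p pics; python3 - <<'E'
from workcell import bot
import cv2,numpy as np,json
s=bot.sense();print(s)
for n in("scene","wrist"):
    c=bot.read_camera(n);cv2.imwrite(f"pics/{n}0.png",c["pixels"][:,:,::-1])
    print({k:np.round(v,4).tolist() for k,v in c.items() if k!="pixels"})
E
```

```text
pics
workcell.py
{'t': 0.0, 'q': array([-1.26080034e-01,  2.21209006e-01,  1.52760167e+00,  1.48784349e-05,
        1.39469465e+00, -1.26115571e-01]), 'dq': array([-0.00051861,  0.00021631, -0.00255541,  0.00097911, -0.00127072,
        0.00032212]), 'joint_torque': array([-1.67445501e-05, -4.94609964e+01, -3.87383544e+01,  6.99962187e-02,
        5.70271199e-02, -1.42064664e-04]), 'position': array([6.24387152e-01, 9.13909531e-05, 2.21452855e-01]), 'ee_rot': array([-7.60393245e-04,  7.07094820e-01,  7.07118095e-01, -5.80028376e-04]), 'ft_force': array([ 0.63283588, -1.0456691 ,  0.16829107]), 'moment': array([-0.02402026,  0.00787306, -0.02391436]), 'grasp_force': 0.0, 'width': 0.08740876482694086}
{'K': [[457.5534, 0.0, 324.7863], [0.0, 457.5534, 237.8783], [0.0, 0.0, 1.0]], 'R': [[-0.5846, 0.8114, -0.0015], [0.4911, 0.3524, -0.7967], [-0.6459, -0.4664, -0.6044]], 't': [0.3228, -0.1767, 1.323]}
{'K': [[422.6417, 0.0, 316.235], [0.0, 422.6417, 240.0705], [0.0, 0.0, 1.0]], 'tool_from_camera': [[0.0004, -0.9521, -0.3057, 0.0847], [1.0, 0.0007, -0.001, -0.0005], [0.0012, -0.3057, 0.9521, -0.1637], [0.0, 0.0, 0.0, 1.0]]}
```
Tool axes: quaternion (0, .707,.707,0): rotation by pi about (1,1,0)/√2: x->y, y->x, z->-z. So tool x = world y, tool y = world x, tool z = down.

View both.

View pics/scene0.png

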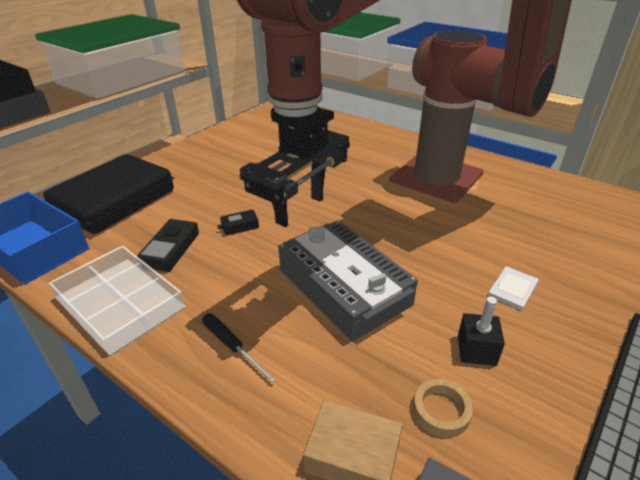

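View pics/wrist0.png

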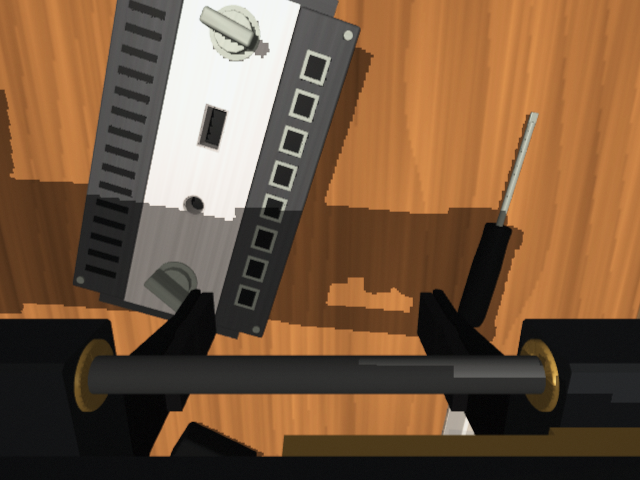

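Wrist view: unit with left fastener disc ≈(233,36), rectangular well (212,127), round well (194,204), right fastener ≈(172,285), corner screws (348,35), (256,330), (80,281). Scene view: stylus in the stand, top ≈(491,300), on the unit's +y side; tape roll near (443,407).

```bash
cat > h.py <<'E'
from workcell import bot
import cv2,numpy as np
from scipy.spatial.transform import Rotation as Rn
def toolT(s):
    T=np.eye(4);q=s["ee_rot"];T[:3,:3]=Rn.from_quat([q[1],q[2],q[3],q[0]]).as_matrix();T[:3,3]=s["position"];return T
def wc(c,s=None):
    "world_from_camera"
    if "R" in c:
        T=np.eye(4);T[:3,:3]=c["R"].T;T[:3,3]=-c["R"].T@c["t"];return T
    return toolT(s)@c["tool_from_camera"]
def ray(c,T,px,z):
    d=T[:3,:3]@np.linalg.inv(c["K"])@[px[0],px[1],1];o=T[:3,3];return o+d*(z-o[2])/d[2]
def look(n,f=None):
    s=bot.sense();c=bot.read_camera(n)
    if f: cv2.imwrite(f"pics/{f}.png",c["pixels"][:,:,::-1])
    return s,c,wc(c,s)
def delta(s,p):
    "world target TCP -> tool-axes shift"
    T=toolT(s);return T[:3,:3].T@(np.array(p)-T[:3,3])
E
python3 - <<'E'
from h import *
s,c,T=look("wrist")
for n,p,z in [("L",(233,36),.074),("rect",(212,127),.07),("round",(194,204),.07),("R",(174,285),.074),("s1",(348,35),.07),("s2",(256,330),.07),("s3",(80,281),.07)]: print(n,ray(c,T,p,z).round(4))
for n,p in [("wLa",(203,14)),("wLb",(253,43))]: print(n,ray(c,T,p,.098).round(4))
s,c,T=look("scene")
print("stylus top",ray(c,T,(491,300),.127)); print("stand top",ray(c,T,(485,333),.060)); print("tape",ray(c,T,(443,398),.024))
print("Lf",ray(c,T,(376,288),.08),"Rf",ray(c,T,(317,238),.08))
s,c,T=look("side","side0");print({k:np.round(v,4).tolist() for k,v in c.items() if k!="pixels"})
E
```

```text
L [0.5675 0.1284 0.074 ]
rect [0.5481 0.0692 0.07  ]
round [0.5301 0.0123 0.07  ]
R [ 0.5094 -0.0531  0.074 ]
s1 [0.6448 0.1295 0.07  ]
s2 [ 0.5727 -0.0959  0.07  ]
s3 [ 0.432  -0.0515  0.07  ]
wLa [0.5543 0.1372 0.098 ]
wLb [0.5841 0.121  0.098 ]
stylus top [0.53904731 0.32496567 0.127     ]
stand top [0.54778548 0.33258091 0.06      ]
tape [0.6805209  0.32143021 0.024     ]
Lf [0.57936249 0.13519887 0.08      ] Rf [ 0.52071314 -0.04268261  0.08      ]
{'K': [[576.4409, 0.0, 317.801], [0.0, 576.4409, 230.3156], [0.0, 0.0, 1.0]], 'R': [[-0.8998, -0.4362, 0.0054], [-0.2938, 0.597, -0.7465], [0.3224, -0.6733, -0.6654]], 't': [0.4877, 0.2219, 1.1578]}
```

View pics/side0.png

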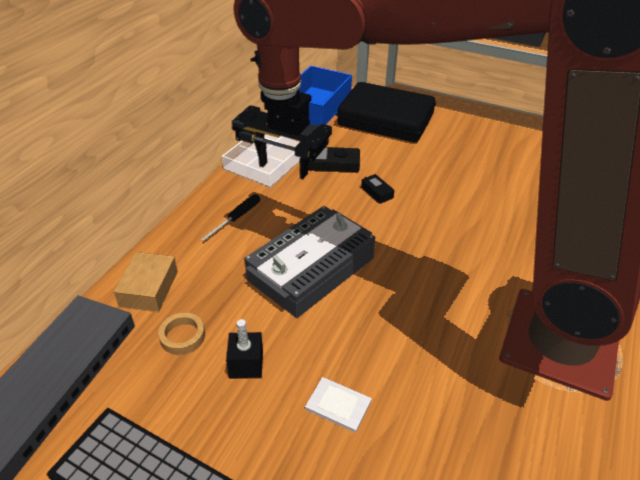

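```bash
python3 - <<'E'
import cv2,numpy as np
i=cv2.imread("pics/wrist0.png")
a=cv2.resize(i[0:70,185:285],None,fx=8,fy=8,interpolation=2)[:,:400*2];b=cv2.resize(np.clip(i[245:320,125:225].astype(int)*2,0,255).astype('uint8'),None,fx=8,fy=8,interpolation=2)
cv2.imwrite("pics/c1.png",cv2.resize(np.vstack([a,b]),None,fx=.51,fy=.51))
E
```

```text
(no output)
```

View pics/c1.png

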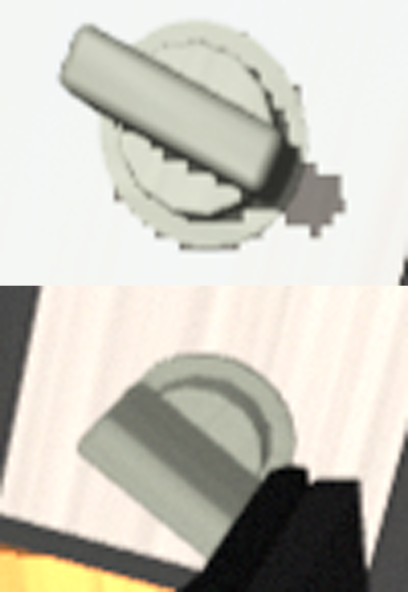

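Crop: left wing's top from orig (204,13) to (251,40), slope ≈0.52 (turn ≈0.2), disc centre ≈(235,33); right wing slope ≈0.68 (turn ≈0.37), disc centre ≈(180,279).

```bash
python3 - <<'E'
from h import *
s,c,T=look("wrist")
from scipy.optimize import least_squares
obs=[((235.2,32.6),(0,95,74)),((179.7,278.8),(0,-95,76)),((227.7,27),(0,95,98)),((212,128),(0,30,70)),((194.5,204.5),(0,-30,69))]
iT=np.linalg.inv(T)
def res(v):
    r=[]
    for p,(x,y,z) in obs:
        w=np.array([v[0]+(np.cos(v[2])*x-np.sin(v[2])*y)/1e3,v[1]+(np.sin(v[2])*x+np.cos(v[2])*y)/1e3,z/1e3,1])
        k=c["K"]@(iT@w)[:3]; r+=list(k[:2]/k[2]-p)
    return r
f=least_squares(res,[.54,.04,-.31]);print(f.x,np.round(f.fun,1))
x,y,a=f.x
for q in(95,30,-30,-95): print(q,x-np.sin(a)*q/1e3,y+np.cos(a)*q/1e3)
E
```

```text
[ 0.54082274  0.04016661 -0.30203575] [-0.6 -0.7 -3.1  4.  -0.3 -1.5  2.  -0.6  2.   0.1]
95 0.5690818566074938 0.13086623579621068
30 0.5497466695216757 0.06880859694041457
-30 0.5318988045193822 0.0115246226119874
-95 0.5125636174335642 -0.05053301624380871
```

Call:
{"method": "nudge_tcp", "body": {"ticks": "-0.02 -0.05 0.02 -0.18\n-0.04 -0.09 0.05 -0.36\n-0.051 -0.112 0.08 -0.54\n-0.051 -0.112 0.08 -0.72\n-0.051 -0.112 0.08 -0.9\n-0.051 -0.112 0.08 -0.9", "aperture": 0.05, "grip_n": 20}}

```text
t: 1.05
position: [0.513, -0.0511, 0.1426]
ee_rot: [0.0, 0.33, 0.944, 0.0]
ft_force: [0.5, -0.9, 0.3]
width: 0.0507
grasp_force: 0.0
```

```bash
python3 - <<'E'
from h import *
s,c,T=look("wrist","w1");np.savez("w1.npz",T=T,K=c["K"],Tt=toolT(s));print(s["position"],toolT(s)[:3,:3].round(3).tolist())
E
```

```text
[ 0.51299276 -0.05108018  0.14261957] [[-0.782, 0.623, 0.0], [0.623, 0.782, -0.0], [-0.0, 0.0, -1.0]]
```

View pics/w1.png

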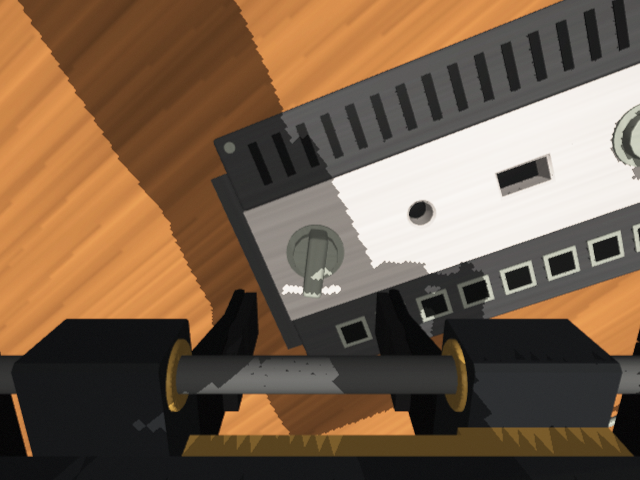

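The wing stands between the fingers, columns ≈303–328, almost aligned with the tool's x; disc centre ≈(315,252), round well ≈(420,212).

```bash
python3 - <<'E'
from h import *
d=np.load("w1.npz");c={"K":d["K"]};T=d["T"];iT=np.linalg.inv(d["Tt"])
for n,p,z in[("disc",(315.5,252),.074),("wtop far",(317,232),.098),("wtop near",(313,294),.098),("round",(420,212),.0695),("rect",(524,174),.0695),("L",(643,140),.075)]:
    w=ray(c,T,p,z);print(n,w.round(4),(iT@[*w,1])[:3].round(4))
E
```

```text
disc [ 0.5098 -0.0496  0.074 ] [ 0.0034 -0.0009  0.0686]
wtop far [ 0.4952 -0.0369  0.098 ] [ 0.0227 -0.      0.0446]
wtop near [ 0.5212 -0.0604  0.098 ] [-0.0122 -0.0022  0.0446]
round [0.5294 0.0117 0.0695] [0.0263 0.0593 0.0731]
rect [0.5476 0.0696 0.0695] [0.0482 0.116  0.0731]
L [0.5689 0.127  0.075 ] [0.0672 0.1741 0.0676]
```

Call:
{"method": "nudge_tcp", "body": {"ticks": "0.004 -0.001 0.03 0\n0.004 -0.001 0.05 0\n0.004 -0.001 0.06 0\n0.004 -0.001 0.06 0"}}

```text
t: 1.6
position: [0.5089, -0.0492, 0.0821]
ee_rot: [-0.001, 0.33, 0.944, -0.0]
ft_force: [0.7, -1.0, -0.2]
width: 0.05
grasp_force: 0.0
```

Call:
{"method": "nudge_tcp", "body": {"ticks": "0 0 0 0\n0 0 0 0\n0 0 0 0\n0 0 0 0", "aperture": 0.0, "grip_n": 15}}

```text
t: 2.1
position: [0.5094, -0.0493, 0.0828]
ee_rot: [0.0, 0.329, 0.944, 0.0]
ft_force: [0.2, 0.8, 0.1]
width: 0.0181
grasp_force: 0.0
```

Call:
{"method": "nudge_tcp", "body": {"ticks": "0 0 0 0\n0 0 0 0\n0 0 0 0"}}

```text
t: 2.48
position: [0.5095, -0.0493, 0.0827]
ee_rot: [0.0, 0.329, 0.944, 0.0]
ft_force: [0.7, 0.2, 1.4]
width: 0.0099
grasp_force: 15.0
```

Call:
{"method": "nudge_tcp", "body": {"ticks": "0 0 0 0.15\n0 0 0 0.3\n0 0 0 0.45\n0 0 0 0.6\n0 0 0 0.75\n0 0 0 0.9\n0 0 0 0.9"}}

```text
t: 3.35
position: [0.5108, -0.0487, 0.0828]
ee_rot: [0.001, 0.708, 0.706, 0.002]
ft_force: [6.8, 2.7, -2.9]
width: 0.0101
grasp_force: 15.0
```

```bash
python3 -c "
from workcell import bot;print(bot.sense()['moment'])"
```

```text
[ 0.49269002 -1.1024927   0.00347362]
```

Call:
{"method": "nudge_tcp", "body": {"ticks": "0 0 0 0.12\n0 0 0 0.24\n0 0 0 0.24"}}

```text
t: 3.72
position: [0.5112, -0.0488, 0.0828]
ee_rot: [0.001, 0.787, 0.617, 0.002]
ft_force: [7.4, 2.9, -5.1]
width: 0.0099
grasp_force: 15.0
```

```bash
python3 -c "
from workcell import bot;print(bot.sense()['moment'])"
```

```text
[ 0.47765476 -1.39391105 -0.09040744]
```

Call:
{"method": "nudge_tcp", "body": {"ticks": "0 0 0 0.05\n0 0 0 0.1\n0 0 0 0.15\n0 0 0 0.15\n0 0 0 0.15"}}

```text
t: 4.35
position: [0.5114, -0.0485, 0.0828]
ee_rot: [0.001, 0.831, 0.557, 0.002]
ft_force: [9.0, 4.0, -4.6]
width: 0.0105
grasp_force: 15.9
```

```bash
python3 -c "
from workcell import bot;print(bot.sense()['moment'])"
```

```text
[ 0.63922559 -1.47261223  0.35066908]
```

Call:
{"method": "nudge_tcp", "body": {"ticks": "0 0 0 0\n0 0 0 0\n0 0 0 0\n0 0 -0.03 0\n0 0 -0.06 0", "aperture": 0.05}}

```text
t: 4.97
position: [0.5085, -0.0493, 0.1427]
ee_rot: [-0.001, 0.831, 0.557, -0.001]
ft_force: [0.2, 0.1, -0.7]
width: 0.0481
grasp_force: 0.0
```

Call:
{"method": "nudge_tcp", "body": {"ticks": "0.04 -0.003 0 -0.18\n0.08 -0.007 0 -0.36\n0.12 -0.01 0 -0.54\n0.16 -0.014 0 -0.72\n0.187 -0.014 0 -0.9\n0.187 -0.014 0 -1.08\n0.187 -0.014 0 -1.26\n0.187 -0.014 0 -1.445"}}

```text
t: 5.98
position: [0.5671, 0.129, 0.1422]
ee_rot: [-0.0, 0.252, 0.968, -0.0]
ft_force: [-0.3, -0.8, 0.5]
width: 0.05
grasp_force: 0.0
```

Call:
{"method": "nudge_tcp", "body": {"ticks": "0 0 0 0"}}

```text
t: 6.1
position: [0.5671, 0.1288, 0.1423]
ee_rot: [-0.0, 0.256, 0.967, -0.0]
ft_force: [-0.4, 0.9, 0.3]
width: 0.05
grasp_force: 0.0
```

```bash
python3 - <<'E'
from h import *
s,c,T=look("wrist","w2");np.savez("w2.npz",T=T,K=c["K"],Tt=toolT(s));print(s["position"],toolT(s)[:3,:3].round(3).tolist())
E
```

```text
[0.56714927 0.12883999 0.14232772] [[-0.869, 0.495, -0.001], [0.495, 0.869, -0.0], [0.0, -0.0, -1.0]]
```

View pics/w2.png

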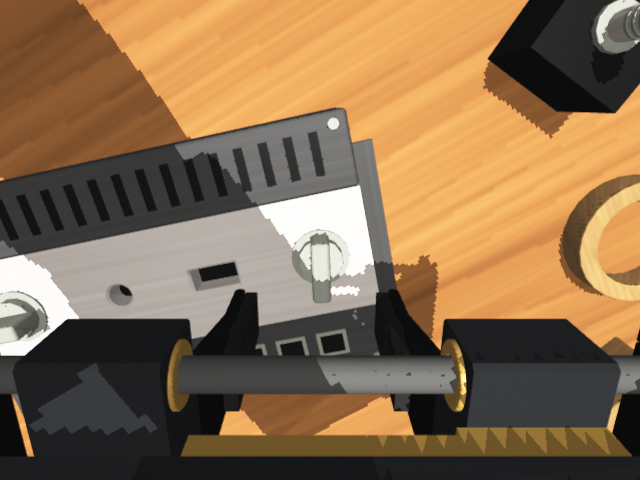

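Left wing between the fingers, columns ≈312–330, disc centre ≈(320,258); round well (120,294), rectangular well (216,274). Right wing at bottom left now points along the unit's y. Stand seen at upper right, flange ≈(620,25).

```bash
python3 - <<'E'
from h import *
d=np.load("w2.npz");c={"K":d["K"]};T=d["T"];iT=np.linalg.inv(d["Tt"])
for n,p,z in[("disc",(320,258),.074),("wtop far",(320,234),.098),("wtop near",(321.5,302),.098),("round",(120,294),.0695),("rect",(216,274.5),.0695),("Rwing a",(0,338),.09),("Rw b",(37,318),.09),("flange",(622,27),.065)]:
    w=ray(c,T,p,z);print(n,w.round(4),(iT@[*w,1])[:3].round(4))
E
```

```text
disc [0.5682 0.1304 0.074 ] [-0.0001  0.0019  0.0683]
wtop far [0.5489 0.141  0.098 ] [0.0218 0.0016 0.0443]
wtop near [0.5829 0.1228 0.098 ] [-0.0167  0.0025  0.0443]
round [0.5295 0.0115 0.0695] [-0.0253 -0.1206  0.0729]
rect [0.5478 0.0698 0.0695] [-0.0124 -0.0608  0.0728]
Rwing a [ 0.5142 -0.0524  0.09  ] [-0.0437 -0.1837  0.0524]
Rw b [ 0.5149 -0.0251  0.09  ] [-0.0308 -0.1596  0.0524]
flange [0.5377 0.3265 0.065 ] [0.1234 0.1573 0.0773]
```

Call:
{"method": "nudge_tcp", "body": {"ticks": "0.001 0.002 0.03 0\n0.001 0.002 0.05 0\n0.001 0.002 0.06 0\n0.001 0.002 0.06 0"}}

```text
t: 6.65
position: [0.5669, 0.1311, 0.0817]
ee_rot: [-0.001, 0.255, 0.967, -0.0]
ft_force: [0.5, 0.7, 0.7]
width: 0.05
grasp_force: 0.0
```

Call:
{"method": "nudge_tcp", "body": {"ticks": "0 0 0 0\n0 0 0 0\n0 0 0 0\n0 0 0 0\n0 0 0 0\n0 0 0 0\n0 0 0 0", "aperture": 0.0, "grip_n": 15}}

```text
t: 7.52
position: [0.5676, 0.1312, 0.0827]
ee_rot: [0.0, 0.255, 0.967, 0.0]
ft_force: [0.2, -0.3, 1.2]
width: 0.0102
grasp_force: 15.0
```

Call:
{"method": "nudge_tcp", "body": {"ticks": "0 0 0 0.15\n0 0 0 0.3\n0 0 0 0.45\n0 0 0 0.6\n0 0 0 0.75\n0 0 0 0.9\n0 0 0 0.9"}}

```text
t: 8.4
position: [0.5687, 0.132, 0.0827]
ee_rot: [0.001, 0.651, 0.759, 0.001]
ft_force: [3.9, 3.4, -2.3]
width: 0.0098
grasp_force: 15.0
```

```bash
python3 -c "
from workcell import bot;print(bot.sense()['moment'])"
```

```text
[ 0.53200489 -0.7428643  -0.01606513]
```

Call:
{"method": "nudge_tcp", "body": {"ticks": "0 0 0 0.15\n0 0 0 0.3\n0 0 0 0.4\n0 0 0 0.4"}}

```text
t: 8.9
position: [0.5694, 0.1319, 0.0828]
ee_rot: [0.001, 0.789, 0.615, 0.002]
ft_force: [7.8, 2.5, -4.5]
width: 0.0103
grasp_force: 15.0
```

```bash
python3 -c "
from workcell import bot;print(bot.sense()['moment'])"
```

```text
[ 0.53183685 -1.11976711 -0.01372217]
```

Call:
{"method": "nudge_tcp", "body": {"ticks": "0 0 0 0.05\n0 0 0 0.1\n0 0 0 0.15\n0 0 0 0.15\n0 0 0 0.15"}}

```text
t: 9.52
position: [0.5694, 0.1318, 0.0828]
ee_rot: [0.001, 0.832, 0.555, 0.002]
ft_force: [6.2, 3.0, -4.7]
width: 0.0108
grasp_force: 16.0
```

```bash
python3 -c "
from workcell import bot;print(bot.sense()['moment'])"
```

```text
[ 0.45501104 -1.13429289  0.39722674]
```

Call:
{"method": "nudge_tcp", "body": {"ticks": "0 0 0 0\n0 0 0 0\n0 0 0 0\n0 0 -0.03 0\n0 0 -0.08 0", "aperture": 0.06}}

```text
t: 10.15
position: [0.5654, 0.1309, 0.1609]
ee_rot: [-0.001, 0.832, 0.555, -0.003]
ft_force: [0.9, 1.4, 0.9]
width: 0.0523
grasp_force: 0.0
```

Call:
{"method": "nudge_tcp", "body": {"ticks": "0.03 -0.02 -0.02 0\n0.07 -0.04 -0.04 0\n0.11 -0.06 -0.04 0\n0.14 -0.085 -0.04 0\n0.169 -0.102 -0.04 0\n0.169 -0.102 -0.04 0\n0.169 -0.102 -0.04 0"}}

```text
t: 11.02
position: [0.5383, 0.3259, 0.2023]
ee_rot: [0.0, 0.832, 0.555, -0.0]
ft_force: [-0.2, 0.4, -0.3]
width: 0.0602
grasp_force: 0.0
```

```bash
python3 - <<'E'
from h import *
s,c,T=look("wrist","w3");np.savez("w3.npz",T=T,K=c["K"],Tt=toolT(s));print(s["position"],toolT(s)[:3,:3].round(3).tolist())
E
```

```text
[0.5383041  0.32585472 0.20228304] [[0.385, 0.923, -0.0], [0.923, -0.385, -0.001], [-0.001, -0.0, -1.0]]
```

View pics/w3.png

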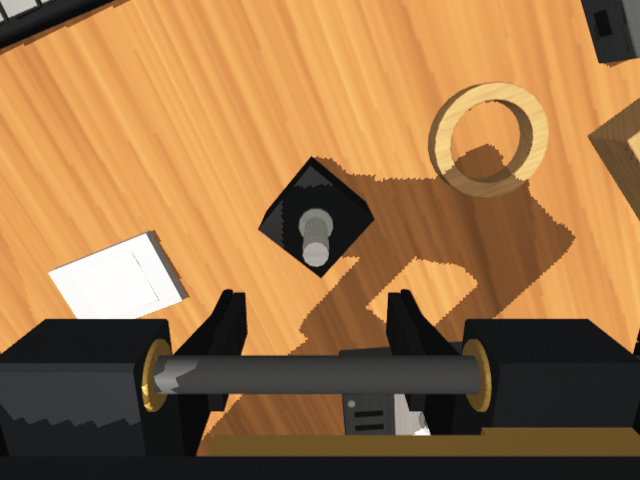

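Stylus top centre ≈(315.5,254), flange ≈(316,224), midway between the fingers.

```bash
python3 - <<'E'
from h import *
d=np.load("w3.npz");c={"K":d["K"]};T=d["T"];iT=np.linalg.inv(d["Tt"])
for n,p,z in[("top",(315.5,254),.127),("flange",(316,224.5),.065)]:
    w=ray(c,T,p,z);print(n,w.round(4),(iT@[*w,1])[:3].round(4))
E
```

```text
top [0.5368 0.3252 0.127 ] [-0.0012 -0.0011  0.0753]
flange [0.5373 0.3259 0.065 ] [-0.0002 -0.001   0.1373]
```

Call:
{"method": "nudge_tcp", "body": {"ticks": "-0.001 -0.001 0.04 0\n-0.001 -0.001 0.08 0\n-0.001 -0.001 0.11 0\n-0.001 -0.001 0.122 0\n-0.001 -0.001 0.122 0"}}

```text
t: 11.7
position: [0.5371, 0.325, 0.0802]
ee_rot: [-0.0, 0.832, 0.554, -0.001]
ft_force: [-0.6, -0.0, 0.3]
width: 0.06
grasp_force: 0.0
```

Call:
{"method": "nudge_tcp", "body": {"ticks": "0 0 0 0\n0 0 0 0\n0 0 0 0\n0 0 0 0\n0 0 0 0\n0 0 0 0\n0 0 0 0\n0 0 0 0", "aperture": 0.0, "grip_n": 30}}

```text
t: 12.7
position: [0.5371, 0.3259, 0.0805]
ee_rot: [-0.0, 0.832, 0.555, -0.0]
ft_force: [0.2, -0.2, 0.1]
width: 0.0152
grasp_force: 30.0
```

Call:
{"method": "nudge_tcp", "body": {"ticks": "0 0 -0.01 0\n0 0 -0.04 0\n0 0 -0.08 0\n0 0 -0.12 0\n0 0 -0.12 0\n0 0 -0.12 0"}}

```text
t: 13.45
position: [0.5367, 0.3257, 0.2001]
ee_rot: [-0.0, 0.832, 0.555, -0.0]
ft_force: [-0.2, -0.0, -0.9]
width: 0.0154
grasp_force: 30.0
```

```bash
python3 - <<'E'
from h import *
s=bot.sense();print(s["position"],delta(s,(.5295,.0115,.2)),delta(s,(.5371,.3259,.2)))
E
```

```text
[0.53671007 0.32574616 0.20009693] [-2.92825416e-01  1.14262355e-01  1.81327012e-04] [2.92079085e-04 3.00751941e-04 9.66903633e-05]
```

Call:
{"method": "nudge_tcp", "body": {"ticks": "-0.04 0.016 0 0\n-0.09 0.035 0 0\n-0.14 0.054 0 0\n-0.19 0.074 0 0\n-0.24 0.093 0 0\n-0.28 0.109 0 0\n-0.292 0.114 0 0\n-0.292 0.114 0 0"}}

```text
t: 14.45
position: [0.5292, 0.0123, 0.1992]
ee_rot: [-0.001, 0.833, 0.554, -0.001]
ft_force: [0.4, 0.9, 0.8]
width: 0.0156
grasp_force: 30.0
```

Call:
{"method": "nudge_tcp", "body": {"ticks": "0 0 0.03 0\n0 0 0.05 0\n0 0 0.055 0\n0 0 0.055 0"}}

```text
t: 14.95
position: [0.5298, 0.0135, 0.1454]
ee_rot: [-0.0, 0.832, 0.555, -0.0]
ft_force: [0.1, 0.7, -0.7]
width: 0.0153
grasp_force: 30.0
```

```bash
python3 - <<'E'
from h import *
ims=[]
for n in("scene","side"):
    s,c,T=look(n,"p"+n);iT=np.linalg.inv(T)
    f=lambda w:(lambda k:k[:2]/k[2])(c["K"]@(iT@[*w,1])[:3])
    tcp=s["position"];print(n,tcp,"tip pred",f(tcp-[0,0,.0655]),"well pred",f((.530,.012,.07)))
    u,v=map(int,f(tcp-[0,0,.0655]));u-=40;v-=45
    print("crop origin",u,v);ims.append(cv2.resize(c["pixels"][v:v+75,u:u+80,::-1],None,fx=5,fy=5,interpolation=2))
cv2.imwrite("pics/c2.png",np.hstack(ims))
s,c,T=look("wrist","w4");iT=np.linalg.inv(T)
E
```

```text
scene [0.5298312  0.01354942 0.14540594] tip pred [336.6358012  250.04126385] well pred [335.89414922 253.59895743]
crop origin 296 205
side [0.53034204 0.01328016 0.14610429] tip pred [320.11899115 236.60105332] well pred [320.47099826 239.84391915]
crop origin 280 191
```

View pics/c2.png

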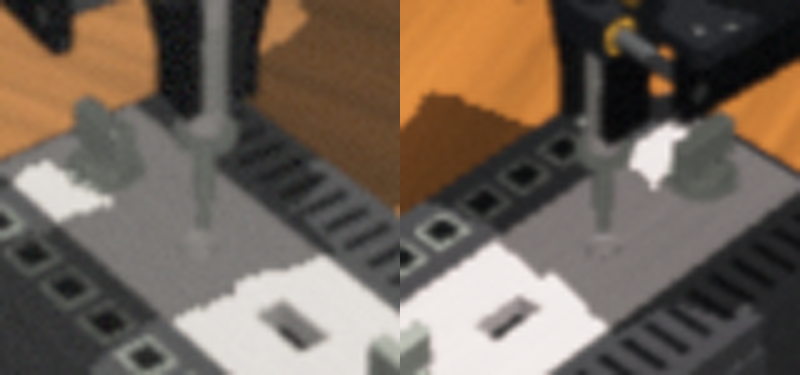

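Tip seen at scene ≈(236,253 minus…) i.e. crop (199,243), directly over the round well in both views (side crop tip ≈(600,236), well ≈(604,247)); rectangular well at scene crop (293,325), side crop (508,319). Checking numerically.

```bash
python3 - <<'E'
from h import *
for n,r,t in(("scene",(296+293/5,205+325/5),(296+199/5,205+243/5)),("side",(280+108/5,191+319/5),(280+201/5,191+238/5))):
    s,c,T=look(n);print(n,"rect",ray(c,T,r,.068).round(4),"tip",ray(c,T,t,.080).round(4),s["position"])
    if n=="side":print("well side",ray(c,T,(280+204/5,191+247/5),.07).round(4))
E
```

```text
scene rect [0.5484 0.0693 0.068 ] tip [0.5403 0.0187 0.08  ] [0.530739   0.01285497 0.14665707]
side rect [0.5468 0.0708 0.068 ] tip [0.5276 0.0185 0.08  ] [0.53065909 0.01272954 0.14659953]
well side [0.5286 0.0133 0.07  ]
```

Call:
{"method": "nudge_tcp", "body": {"ticks": "0 0 0.006 0\n0 0 0.012 0\n0 0 0.017 0\n0 0 0.017 0"}}

```text
t: 15.7
position: [0.5294, 0.0126, 0.1277]
ee_rot: [-0.0, 0.832, 0.555, -0.001]
ft_force: [-0.6, 0.2, -0.6]
width: 0.0153
grasp_force: 30.0
```

Call:
{"method": "nudge_tcp", "body": {"ticks": "0 0 0.002 0\n0 0 0.004 0\n0 0 0.006 0\n0 0 0.006 0"}}

```text
t: 16.2
position: [0.5301, 0.0125, 0.1227]
ee_rot: [0.0, 0.832, 0.555, 0.0]
ft_force: [-1.0, 0.8, 1.2]
width: 0.0153
grasp_force: 30.0
```

Call:
{"method": "nudge_tcp", "body": {"ticks": "0 0 0.002 0\n0 0 0.004 0\n0 0 0.004 0"}}

```text
t: 16.58
position: [0.5303, 0.0125, 0.1192]
ee_rot: [0.0, 0.832, 0.555, 0.0]
ft_force: [-1.3, -0.7, 5.8]
width: 0.0152
grasp_force: 30.0
```

Call:
{"method": "nudge_tcp", "body": {"ticks": "0 0 0.0015 0\n0 0 0.0015 0\n0 0 0.0015 0"}}

```text
t: 16.95
position: [0.5306, 0.0125, 0.1189]
ee_rot: [0.0, 0.832, 0.555, 0.0]
ft_force: [-3.4, 1.4, 11.7]
width: 0.0154
grasp_force: 30.0
```

Call:
{"method": "nudge_tcp", "body": {"ticks": "0 0 0 0\n0 0 0 0\n0 0 0 0\n0 0 0 0\n0 0 0 0\n0 0 0 0\n0 0 0 0\n0 0 0 0"}}

```text
t: 17.95
position: [0.5306, 0.0125, 0.1189]
ee_rot: [0.0, 0.832, 0.555, 0.001]
ft_force: [-4.8, 0.5, 11.2]
width: 0.0154
grasp_force: 30.0
```

Call:
{"method": "nudge_tcp", "body": {"ticks": "0 0 0 0\n0 0 0 0\n0 0 0 0\n0 0 0 0\n0 0 0 0\n0 0 0 0"}}

```text
t: 18.7
position: [0.5306, 0.0125, 0.1189]
ee_rot: [0.0, 0.832, 0.555, 0.001]
ft_force: [-3.6, 0.8, 11.2]
width: 0.0155
grasp_force: 30.0
```

Call:
{"method": "nudge_tcp", "body": {"ticks": "0 0 -0.01 0\n0 0 -0.04 0\n0 0 -0.08 0\n0 0 -0.08 0"}}

```text
t: 19.2
position: [0.5323, 0.0123, 0.2008]
ee_rot: [0.002, 0.832, 0.555, 0.003]
ft_force: [0.7, 0.4, 0.6]
width: 0.015
grasp_force: 30.0
```

```bash
python3 - <<'E'
from h import *
s=bot.sense();print(s["position"],delta(s,(.5371,.3259,.199)))
E
```

```text
[0.53233978 0.01228209 0.20081826] [ 0.2913055  -0.11627867  0.00159231]
```

Call:
{"method": "nudge_tcp", "body": {"ticks": "0.04 -0.016 0 0\n0.09 -0.035 0 0\n0.14 -0.054 0 0\n0.19 -0.074 0 0\n0.24 -0.093 0 0\n0.28 -0.109 0 0\n0.292 -0.114 0 0\n0.292 -0.114 0 0"}}

```text
t: 20.2
position: [0.5364, 0.3259, 0.1957]
ee_rot: [0.0, 0.832, 0.555, -0.001]
ft_force: [0.4, 0.0, 0.2]
width: 0.0152
grasp_force: 30.0
```

Call:
{"method": "nudge_tcp", "body": {"ticks": "0 0 0 0\n0 0 0 0"}}

```text
t: 20.45
position: [0.5374, 0.3245, 0.197]
ee_rot: [0.0, 0.833, 0.554, -0.0]
ft_force: [-1.0, 0.5, -1.0]
width: 0.0156
grasp_force: 30.0
```

Call:
{"method": "nudge_tcp", "body": {"ticks": "0 0 0.03 0\n0 0 0.06 0\n0 0 0.06 0"}}

```text
t: 20.82
position: [0.5353, 0.324, 0.1342]
ee_rot: [-0.0, 0.832, 0.554, -0.003]
ft_force: [-0.7, 0.7, -0.0]
width: 0.0151
grasp_force: 30.0
```

Call:
{"method": "nudge_tcp", "body": {"ticks": "0 0 0 0\n0 0 0.01 0\n0 0 0.02 0\n0 0 0.02 0"}}

```text
t: 21.32
position: [0.5362, 0.3255, 0.1157]
ee_rot: [-0.0, 0.832, 0.555, -0.001]
ft_force: [0.3, -0.0, -0.5]
width: 0.0154
grasp_force: 30.0
```

Call:
{"method": "nudge_tcp", "body": {"ticks": "0 0 0.01 0\n0 0 0.02 0\n0 0 0.03 0\n0 0 0.03 0"}}

```text
t: 21.82
position: [0.5361, 0.3254, 0.0854]
ee_rot: [-0.0, 0.832, 0.555, -0.001]
ft_force: [-0.2, -1.3, -0.7]
width: 0.0154
grasp_force: 30.0
```

Call:
{"method": "nudge_tcp", "body": {"ticks": "0 0 0.002 0\n0 0 0.004 0\n0 0 0.005 0\n0 0 0.005 0"}}

```text
t: 22.32
position: [0.5371, 0.3259, 0.0821]
ee_rot: [-0.0, 0.832, 0.555, 0.0]
ft_force: [-0.2, -0.3, -0.8]
width: 0.0153
grasp_force: 30.0
```

Call:
{"method": "nudge_tcp", "body": {"ticks": "0 0 0.001 0\n0 0 0.001 0"}}

```text
t: 22.58
position: [0.537, 0.3259, 0.081]
ee_rot: [-0.0, 0.832, 0.555, -0.0]
ft_force: [0.5, -0.3, -1.2]
width: 0.0154
grasp_force: 30.0
```

Call:
{"method": "nudge_tcp", "body": {"ticks": "0 0 0.001 0\n0 0 0.001 0"}}

```text
t: 22.82
position: [0.5372, 0.326, 0.0805]
ee_rot: [0.0, 0.832, 0.555, 0.0]
ft_force: [-1.7, -0.1, 2.8]
width: 0.0151
grasp_force: 30.0
```

Call:
{"method": "nudge_tcp", "body": {"ticks": "0 0 0.001 0\n0 0 0.001 0"}}

```text
t: 23.08
position: [0.5373, 0.326, 0.0805]
ee_rot: [0.0, 0.832, 0.555, 0.0]
ft_force: [-3.4, -2.6, 8.7]
width: 0.0152
grasp_force: 30.0
```

Call:
{"method": "nudge_tcp", "body": {"ticks": "0 0 -0.001 0\n0 0 -0.001 0\n0 0 -0.001 0\n0 0 -0.001 0", "aperture": 0.06}}

```text
t: 23.58
position: [0.537, 0.3259, 0.0797]
ee_rot: [-0.0, 0.832, 0.555, -0.0]
ft_force: [-0.2, -0.1, 0.0]
width: 0.0476
grasp_force: 0.0
```

Call:
{"method": "nudge_tcp", "body": {"ticks": "0 0 -0.03 0\n0 0 -0.08 0\n0 0 -0.12 0\n0 0 -0.15 0"}}

```text
t: 24.08
position: [0.5376, 0.3262, 0.2324]
ee_rot: [0.0, 0.832, 0.555, 0.001]
ft_force: [0.8, 0.5, 0.1]
width: 0.0597
grasp_force: 0.0
```

Call:
{"method": "nudge_tcp", "body": {"ticks": "-0.05 0.03 -0.03 0\n-0.1 0.06 -0.06 0\n-0.15 0.09 -0.09 0\n-0.17 0.1 -0.1 0\n-0.17 0.1 -0.1 0"}}

```text
t: 24.7
position: [0.565, 0.1284, 0.3318]
ee_rot: [0.001, 0.833, 0.553, 0.001]
ft_force: [0.8, 0.7, -0.6]
width: 0.0601
grasp_force: 0.0
```

```bash
python3 - <<'E'
from h import *
s,c,T=look("wrist","w5");iT=np.linalg.inv(T);np.savez("w5.npz",T=T,K=c["K"])
print(s["position"])
E
```

```text
[0.56498146 0.12843311 0.33179135]
```

View pics/w5.png

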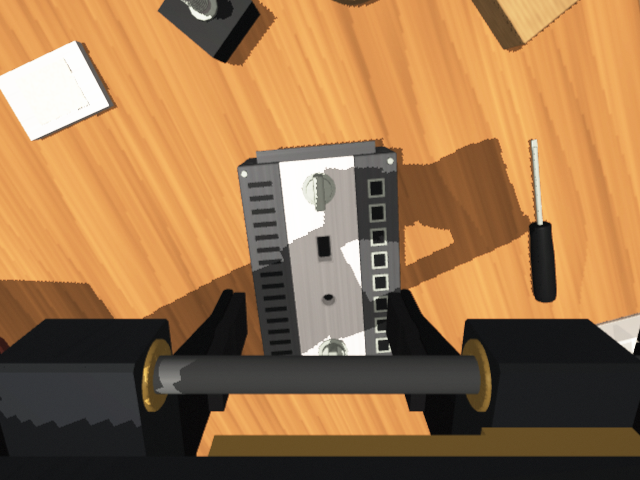

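Unit from above: left wing (318,190) along the unit's y, round well (328,298); stylus's flange over the stand at (205,8). One last composite to check wings and seating.

Call:
{"method": "nudge_tcp", "body": {"ticks": "-0.05 0 0.0 0\n-0.1 0 0.0 0\n-0.1 0.0 0.0 0", "quiet": true}}

```text
ok
```

```bash
python3 - <<'E'
from h import *
s,c,T=look("wrist","w6");iT=np.linalg.inv(T);p=c["pixels"][:,:,::-1]
x=lambda w:(lambda k:(k[:2]/k[2]).astype(int))(c["K"]@(iT@[*w,1])[:3])
ims=[]
for w in((.569,.131,.085),(.511,-.05,.085)):
    u,v=x(w);print(u,v);u=max(u,33);v=max(v,33);ims.append(cv2.resize(p[v-33:v+33,u-33:u+33],(390,390),interpolation=2)) 
sc=bot.read_camera("scene")["pixels"][:,:,::-1]
ims.append(cv2.resize(sc[285:370,450:515],(298,390),interpolation=2))
o=np.hstack(ims);cv2.imwrite("pics/c3.png",cv2.resize(o,(800,int(o.shape[0]*800/o.shape[1]))))
E
```

```text
323 81
337 275
```

View pics/c3.png

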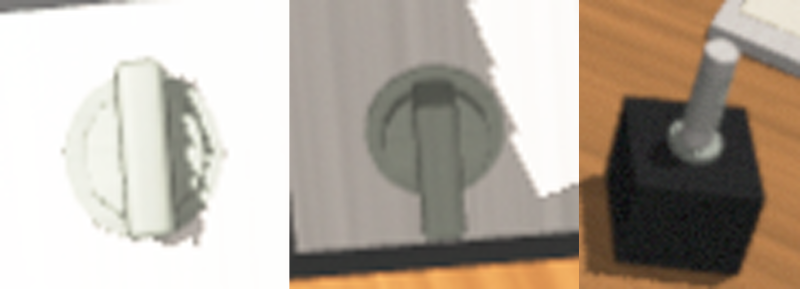

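Both wings lie parallel to the unit's y axis (tilt ≈0.085 and ≈0.065 against ≈0.072 for the unit), and the stylus's flange sits flat on the stand.

```bash
python3 -c "
from workcell import bot;print(bot.sign_off())"
```

```text
the job is handed in; nothing more can be done
None
```

I turned both wing fasteners clockwise to their stops, held the reset button fully in for about two seconds, returned the stylus to its stand fully seated, and handed the job in at about 25 s; the hand-in gave no verdict.

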